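# Pack the coin tubes

## Task

Pack the three coin tubes whose top coin has no hole - red, green and blue - into the tray, each standing upright on the floor of the cell of its own colour. Leave the two look-alike tubes whose top coin has a black square hole where they stand, and do not disturb the vase or the magnifier.

Things in the scene. Friction and masses are not known exactly. Their poses are not given: they have to be found in the camera images.
- tube_red_center (a point): Upright round coin tube with a red plastic base and lid rim, 52 mm diameter, 50 mm tall, about 350 g, loose, standing on the desk. The silver coin in the middle of its top (36 mm disc) is plain, with no hole: this tube is to be packed. The point is its centre, 25 mm above its underside; z is its axis, up.
- tube_green_center (a point): Upright round coin tube with a green plastic base and lid rim, 52 mm diameter, 50 mm tall, about 350 g, loose, standing on the desk. The silver coin in the middle of its top (36 mm disc) is plain, with no hole: this tube is to be packed. The point is its centre, 25 mm above its underside; z is its axis, up.
- tube_blue_center (a point): Upright round coin tube with a blue plastic base and lid rim, 52 mm diameter, 50 mm tall, about 350 g, loose, standing on the desk. The silver coin in the middle of its top (36 mm disc) is plain, with no hole: this tube is to be packed. The point is its centre, 25 mm above its underside; z is its axis, up.
- holed_red_center (a point): Upright round coin tube with a red plastic base and lid rim, 52 mm diameter, 50 mm tall, about 350 g, loose, standing on the desk. In the middle of its top the silver coin shows a BLACK SQUARE HOLE (17 mm): a look-alike that stays where it is. The point is its centre, 25 mm above its underside; z is its axis, up.
- holed_blue_center (a point): Upright round coin tube with a blue plastic base and lid rim, 52 mm diameter, 50 mm tall, about 350 g, loose, standing on the desk. In the middle of its top the silver coin shows a BLACK SQUARE HOLE (17 mm): a look-alike that stays where it is. The point is its centre, 25 mm above its underside; z is its axis, up.
- cell_red_in (a point): Centre of the inner floor of the red square cell, one of three cells in a row on the fixed dark-wood tray. Outside 86 x 86 mm, inside 78 x 78 mm, walls 4 mm thick and 10 mm above this floor (rim 19 mm, floor 9 mm above the desk). The cells are fixed, centres 94 mm apart; the row runs along the cell's y axis; z up. The order of the colours differs from start to start; the low rim of the tray reaches 10 to 12 mm outside the row of cells and 12 mm above the desk.
- cell_green_in (a point): Centre of the inner floor of the green square cell, one of three cells in a row on the fixed dark-wood tray. Outside 86 x 86 mm, inside 78 x 78 mm, walls 4 mm thick and 10 mm above this floor (rim 19 mm, floor 9 mm above the desk). The cells are fixed, centres 94 mm apart; the row runs along the cell's y axis; z up. The order of the colours differs from start to start; the low rim of the tray reaches 10 to 12 mm outside the row of cells and 12 mm above the desk.
- cell_blue_in (a point): Centre of the inner floor of the blue square cell, one of three cells in a row on the fixed dark-wood tray. Outside 86 x 86 mm, inside 78 x 78 mm, walls 4 mm thick and 10 mm above this floor (rim 19 mm, floor 9 mm above the desk). The cells are fixed, centres 94 mm apart; the row runs along the cell's y axis; z up. The order of the colours differs from start to start; the low rim of the tray reaches 10 to 12 mm outside the row of cells and 12 mm above the desk.
- vase_center (a point): Bystander: small white and blue china vase, 58 mm diameter, 66 mm tall, loose. The point is its centre, 33 mm above its underside. Leave it alone.
- magnifier_center (a point): Bystander: dome magnifier with a black round foot and a bluish lens, 60 mm diameter, 30 mm tall, loose. The point is 15 mm above its underside. Leave it alone.

How it is judged (in metres and radians):
At the end, for the whole second after the job is handed in: Each plain-coin tube stands still and upright (0.1 rad) on the floor of the cell of its own colour (centre within 20 mm of the cell centre, height within 4 mm); the two holed-coin tubes, the vase and the magnifier are within 15 mm of their start (horizontal distance between tube_red_center and cell_red_in below 0.02 m and z of tube_red_center in the frame of cell_red_in between 0.021 and 0.029 m and angle between each of tube_red_center, tube_green_center, tube_blue_center's own z axis and vertical below 0.1 rad and linear speed of each of tube_red, tube_green, tube_blue below 0.02 m/s and horizontal distance between tube_green_center and cell_green_in below 0.02 m and z of tube_green_center in the frame of cell_green_in between 0.021 and 0.029 m and horizontal distance between tube_blue_center and cell_blue_in below 0.02 m and z of tube_blue_center in the frame of cell_blue_in between 0.021 and 0.029 m and distance of each of holed_red_center, holed_blue_center, vase_center, magnifier_center from where it was at the start of the episode below 0.015 m); the robot touches nothing.
It fails at once if a tube with holed coins was moved (over 15 mm) (distance of any of holed_red_center, holed_blue_center from where it was at the start of the episode above 0.015 m).
It fails at once if the vase or the magnifier was disturbed (over 15 mm) (distance of any of vase_center, magnifier_center from where it was at the start of the episode above 0.015 m).
It also fails if it takes over 86 s, if anything falls off the work surface, if the arm or the gripper's body presses on something with over 40 N, if the wrist force passes 120 N, or if a joint passes its speed limit or range.

## Robot

A 7-joint arm with a two-finger parallel gripper is mounted at the origin on the work surface. World frame = base frame: x ahead of the robot, y to its left, z up, the work surface at z = 0. Lengths are in mm, angles in degrees, forces in N, time in s.
With the tool pointing down it reaches from about 350 to 900 mm from the base axis. Payload 7.2 kg.
Tool frame: the origin (TCP) lies at the very end of the fingers, on their centre line; the grasp point (between the pads) lies 19 mm behind it (grip_depth is the distance from the TCP to the grasp point, in mm); z points along the fingers, x is the direction in which the jaws open and shut, and the axes are right-handed (so a half turn about z gives the same grasp; the last joint's range is limited). The gripper opens to 85 mm and grips with 20 to 120 N. Pads are 22 mm wide; open, the fingers measure 114 mm over their backs; the gripper's body (76 mm by 85 mm) begins 54 mm behind the grasp point. The pads swing forward as they close: fully open they stand 13 mm farther back than shut.
Start: joints at [69.832, 23.554, -0.728, 91.456, 0.321, 64.991, -4.71], TCP at [174.991, -600.006, 231.297] pointing down, gripper open.
Joint ranges: [-169.25, 169.25], [-16.82, 113.86], [-84.01, 82.57], [7.8, 145.47], [-59.2, 239.2], [7.22, 106.19], [-163.78, 163.78]. Speed limits (degrees/s): [136.94, 136.94, 172.46, 172.46, 180, 180, 180].

## Interface

Orientations are given as [roll, pitch, yaw] about the fixed x, y, z axes, in that order (R = Rz(yaw) Ry(pitch) Rx(roll)).
In Python, from cell import * gives the robot as it stands.
- The arm moves only by the tool move_arm, never from a script. Its argument "plan" is a list of rows, each an object with "hand": the closure in counts, from 0 (fully open) to 255 (shut); "slide": the shift along the tool's x, y, z in units of 30 mm (1.0 is 30 mm), a list of three; "turn": the turn, a rotation vector about the tool's x, y, z in units of 5 degrees (1.0 is 5 degrees), a list of three. In form: [{"hand": hand, "slide": [tx, ty, tz], "turn": [rx, ry, rz]}, ...]. A call has exactly 5 rows; each row shifts and turns the commanded pose from where the row before left it, along the tool's axes as they then stand; what a row does not reach is not made up. A row lasts 1/12 s, in which the tool goes at most 41.7 mm and 7.16 degrees, less where a joint would pass 70% of its speed; a pose out of reach is approached as far as the arm can. A call is refused whole if a number of a shift passes 1 or a number of a turn 1, either way. A call with a gripper value outside its range is refused whole. The fingers move at their own pace and stop on an object; "grip_force" is the grip in N (left out, the last holds). Time passes only in rows, so rows that do not move let the fingers close, or fill a call up. It gives the time, the measured TCP pose, the force and the opening at its end, in the units of the state.
- sense(): the state, without advancing time (a new reading comes with each control period).
- read_camera(name): name is "scene" or "side" or "wrist"; returns a dict with "frame" (400x640x3 uint8, red, green, blue), "depth" (400x640 float32, mm along the optical axis (not along the pixel's ray), 0 where there is no reading), "fov_y" (degrees; the focal length in pixels is half the picture's height over the tangent of half this angle, whatever the lens; pixels are square), "cx", "cy" (the principal point, pixels), "rvec" (rotation vector, rad) and "tvec" (3), from world to camera coordinates, as OpenCV has them. Camera axes: x right, y down, z forward; pixel columns grow to the right and rows downward; lengths in mm; the calibration is good to about 2 mm. The wrist camera is an equidistant fisheye: a pixel r from the principal point sees the ray r / f radians off the axis. A picture is of the moment at which its call begins.
- finish_job(): hands the job in, once; it reports no verdict.
Trained networks look in a picture, given as the dict that the camera call returned (one of the last four; its "shot" number tells which), for a name from the list of things; names that differ only in an ending like _2 or _b are one class to them, and where a whole thing is asked for, a point or a joint stands for the part that bears it (a point fixed in the world has none). Each returns a list of dicts, best first, with "p" (0 to 1); they miss things now and then, are a little off and sometimes report something else, mostly with a low value. They report only what shows in the picture. A call takes as long as a camera call.
- silhouettes(picture, name): "mask" (400x640 bool, what is visible of it) and "bbox" ([left, top, right, bottom] in pixels, round what is visible of it).
The state is a dict: "time": time; "joints": joint angles; "qd": joint speeds; "effort": joint torques, N m; "eef_pos": TCP position; "tcp_rot": TCP orientation; "contact_force": force on the tool from outside, world axes, zero at the start; "torque": the same for the moment, N m; "width": finger opening in mm.
Only numpy, scipy, OpenCV 4.12 (cv2) and the standard library are available. Lean on these libraries where they do the work, as an engineer would, in place of code of your own. Each camera call takes 0.05 s, during which the arm holds its last target.

## Working session

There is one attempt and no reset: what is moved stays moved. The work goes in short steps, Python scripts to look and compute and a tool call to move; the robot and the scene stay as the last step left them, time stands still between calls to the robot, and variables do not carry over. Pictures are saved under pics/ and viewed, and the job is handed in when it is done.

Besides the shell and the picture viewer there is one more tool, called after "Call:" as name(argument=value, ...) on one line, values as JSON. move_arm: Moves the arm, as the interface text tells. Its arguments: {"type":"object","properties":{"plan":{"type":"array","items":{"type":"object","properties":{"hand":{"type":"number"},"slide":{"type":"array","items":{"type":"number"}},"turn":{"type":"array","items":{"type":"number"}}}}},"grip_force":{"type":"number"}},"required":["plan"]}

```bash
mkdir -p pics; ls
python3 - <<'E'
from cell import *
import cv2,numpy as np
print(sense())
for n in ["scene","side","wrist"]:
    p=read_camera(n)
    cv2.imwrite(f"pics/{n}0.png",cv2.cvtColor(p["frame"],cv2.COLOR_RGB2BGR))
    print(n,p["fov_y"],p["cx"],p["cy"],p["rvec"],p["tvec"],p["shot"])
    np.savez(f"{n}0.npz",**{k:v for k,v in p.items()})
E
```

```text
pics
{'time': 0.0, 'joints': array([69.83154729, 23.60083776, -0.72803167, 91.50508672,  0.32070608,
       64.98986827, -4.70939827]), 'qd': array([-0.02789529, -0.02540934,  0.06150431, -0.05315867, -0.02073246,
        0.00102936, -0.06055193]), 'effort': array([ 3.96660007e-04, -6.00639296e+01,  6.82516415e-01, -2.99425274e+01,
        1.38759980e-02,  1.05957926e-02, -2.64354128e-05]), 'eef_pos': array([ 174.82320882, -599.5270958 ,  230.43675855]), 'tcp_rot': array([ 1.79993358e+02,  9.35188329e-02, -7.37377434e+01]), 'contact_force': array([-0.70339856,  0.51644876,  0.6878936 ]), 'torque': array([ 0.00475382,  0.05119483, -0.00217405]), 'width': 85.36901131011322}
scene 44.70494161677146 317.9091210336635 208.64433006709592 [ 1.86164261  1.68426003 -0.67211807] [ -48.12265185 -361.41583307 1622.90611905] 1
side 52.672514402718754 318.2778048824808 203.88286134744232 [ 0.66416131 -2.57573697  1.2637027 ] [493.06084824 232.48126479 695.53054326] 2
wrist 65.70646984690485 323.8020722296785 201.7700923238036 [-2.33560693  1.75062036  0.23709748] [-624.05778335  -33.15484761  377.90966177] 3
```

View pics/scene0.png

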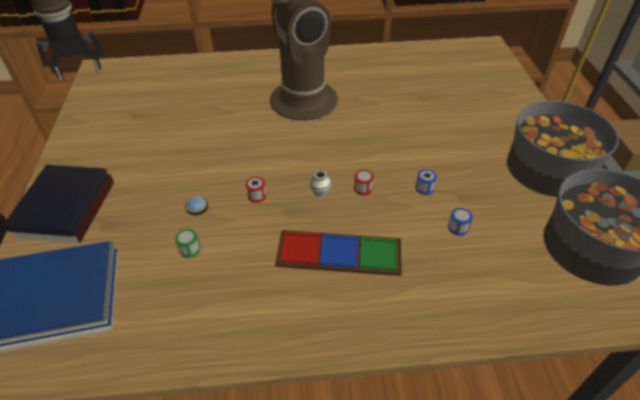

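View pics/side0.png

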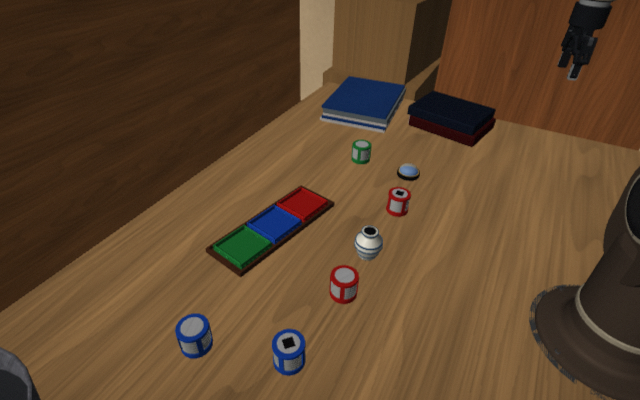

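View pics/wrist0.png

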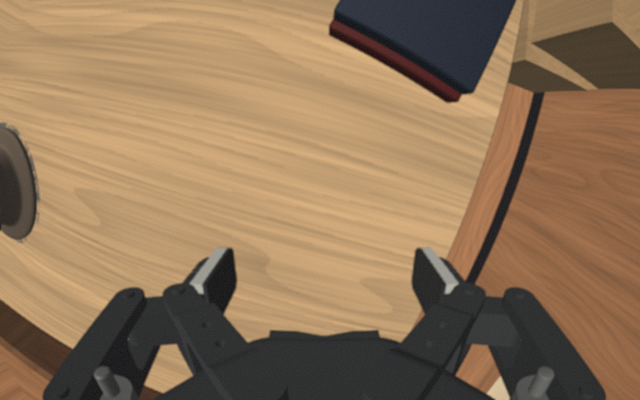

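The scene view shows plain red at (364,182), plain blue at (460,221), green at (188,243), holed red at (256,188) and holed blue at (426,181). The vase is at (320,183) and the magnifier at (197,205). The tray cells run red (300,248), blue (340,250), green (380,254). The side view agrees on which coins have holes. Next I'll measure the positions.

```bash
cat > h.py <<'E'
from cell import *
import cv2,numpy as np
def cam(p):
    f=200/np.tan(np.radians(p["fov_y"])/2); R,_=cv2.Rodrigues(np.array(p["rvec"],float)); return f,R,np.array(p["tvec"],float).ravel()
def cloud(p,m=None):
    f,R,t=cam(p); d=p["depth"]; v,u=np.nonzero((d>0)&(m if m is not None else True)); z=d[v,u]
    x=(u-p["cx"])/f*z; y=(v-p["cy"])/f*z
    return (np.c_[x,y,z]-t)@R, u,v
def ray(p,u,v,h):
    f,R,t=cam(p); d=R.T@np.array([(u-p["cx"])/f,(v-p["cy"])/f,1]); c=-R.T@t
    return c+d*(h-c[2])/d[2]
names=["tube_red","tube_green","tube_blue","holed_red","holed_blue","vase","magnifier"]
E
python3 - <<'E'
from h import *
np.set_printoptions(precision=1,suppress=True)
for c in ["scene","side"]:
    p=read_camera(c)
    print(c,p["depth"].shape, "desk check:")
    P,u,v=cloud(p); print(np.median(P[(abs(P[:,2])<20),2]))
    for n in names+["cell_red_in","cell_green_in","cell_blue_in"]:
        nm=n if n.startswith("cell") else n+"_center"
        try: s=silhouettes(p,nm)
        except Exception as e: print(n,e); continue
        for r in s[:2]:
            P,u,v=cloud(p,r["mask"]); 
            if len(P)<10: continue
            H=P[:,2]; top=P[H>np.percentile(H,97)-4]
            f,R,t=cam(p)
            lo,hi=P.min(0),P.max(0)
            tt=P[(H>44)&(H<58)]
            tc=(tt[:,:2].min(0)+tt[:,:2].max(0))/2 if len(tt) else None
            print(n,round(r["p"],2),r["bbox"],"hmax",np.percentile(H,97),"topmid",tc,"sz",np.ptp(tt[:,:2],axis=0) if len(tt) else 0,"all",P.mean(0))
E
```

```text
scene (400, 640) desk check:
1.9226180133505881
tube_red 0.58 [350.6, 169.3, 375.8, 194.6] hmax 54.35516010476836 topmid [437.2 127.3] sz [55.6 49. ] all [446.4 125.6  38.1]
tube_green 0.82 [175.3, 231.6, 199.8, 257.2] hmax 53.893652666416344 topmid [ 601.9 -326.8] sz [53.9 52.4] all [ 610.2 -325.    38.8]
tube_blue 0.78 [448.3, 207.0, 472.1, 237.0] hmax 54.28497877723392 topmid [602.3 344.7] sz [51.8 52. ] all [610.  340.5  37.5]
holed_red 0.56 [321.2, 232.9, 356.1, 266.8] hmax 21.84080930292252 topmid None sz 0 all [650.9  34.9  12.7]
holed_red 0.55 [243.5, 173.8, 268.4, 202.2] hmax 54.284811707626446 topmid [ 433.7 -161.3] sz [54.7 50.1] all [ 440.8 -160.9   35.7]
holed_blue 0.78 [413.5, 167.7, 435.1, 194.2] hmax 54.07189712558296 topmid [453.  295.9] sz [56.4 52.9] all [461.4 292.8  36.2]
vase 0.76 [310.2, 168.0, 329.7, 196.2] hmax 70.34958821963473 topmid [444.   11.4] sz [47. 53.] all [449.2  10.8  46.3]
magnifier 0.74 [186.2, 194.4, 205.7, 213.3] hmax 33.24339932730175 topmid None sz 0 all [ 470.3 -317.1   21.5]
cell_red_in 0.67 [279.9, 231.6, 320.7, 264.8] hmax 21.85687801244
[... 965 characters left out ...]
34.4]
holed_blue 0.58 [276.1, 329.9, 309.9, 374.7] hmax 52.09646072329305 topmid [452.6 297.7] sz [51.3 51.7] all [448.9 305.   39.9]
vase 0.86 [350.4, 225.3, 385.8, 260.3] hmax 67.9730092050715 topmid [436.3  16.2] sz [52.8 52.4] all [434.   25.8  45.6]
magnifier 0.62 [392.2, 161.4, 420.0, 180.3] hmax 31.72072301519393 topmid None sz 0 all [ 456.3 -305.3   18.7]
cell_red_in 0.74 [278.6, 188.3, 326.0, 224.6] hmax 20.884040951358777 topmid None sz 0 all [633.1 -55.7  12.8]
cell_green_in 0.84 [212.8, 222.7, 272.6, 267.2] hmax 20.72822014711812 topmid None sz 0 all [669.9 129.6  12.3]
cell_blue_in 0.81 [247.4, 207.0, 299.5, 242.9] hmax 20.806729726565603 topmid None sz 0 all [652.6  37.4  12.7]
```

Both cameras agree to about 4 mm, and the cell spacing comes out at 94 mm as given. I'll take yaw 0 for everything, with the jaws opening along world x, and start with green. The helper below turns world targets into rows.

```bash
cat >> h.py <<'E'
def rows(cur,yaw,tgt,yawt,n):
    cur=np.array(cur,float);tgt=np.array(tgt,float);d=(tgt-cur)/n;dy=(yawt-yaw)/n
    for i in range(n):
        a=np.radians(yaw+dy*i); c,s=np.cos(a),np.sin(a)
        sl=np.array([c*d[0]+s*d[1], s*d[0]-c*d[1], -d[2]])/30
        print(i,np.round(sl,2),"turn z",round(-dy/5,2))
E
python3 - <<'E'
from h import *
rows([175,-600,231.3],-73.74,[600,-324,150],0,20)
E
```

```text
0 [-0.24 -0.81  0.14] turn z -0.74
1 [-0.19 -0.82  0.14] turn z -0.74
2 [-0.14 -0.83  0.14] turn z -0.74
3 [-0.08 -0.84  0.14] turn z -0.74
4 [-0.03 -0.84  0.14] turn z -0.74
5 [ 0.02 -0.84  0.14] turn z -0.74
6 [ 0.08 -0.84  0.14] turn z -0.74
7 [ 0.13 -0.83  0.14] turn z -0.74
8 [ 0.19 -0.82  0.14] turn z -0.74
9 [ 0.24 -0.81  0.14] turn z -0.74
10 [ 0.29 -0.79  0.14] turn z -0.74
11 [ 0.34 -0.77  0.14] turn z -0.74
12 [ 0.39 -0.75  0.14] turn z -0.74
13 [ 0.44 -0.72  0.14] turn z -0.74
14 [ 0.48 -0.69  0.14] turn z -0.74
15 [ 0.53 -0.66  0.14] turn z -0.74
16 [ 0.57 -0.63  0.14] turn z -0.74
17 [ 0.61 -0.59  0.14] turn z -0.74
18 [ 0.64 -0.55  0.14] turn z -0.74
19 [ 0.68 -0.5   0.14] turn z -0.74
```

Call:
move_arm(plan=[{"hand": 0,"slide": [-0.24,-0.81,0.0],"turn": [0,0,-0.74]},{"hand": 0,"slide": [-0.19,-0.82,0.0],"turn": [0,0,-0.74]},{"hand": 0,"slide": [-0.14,-0.83,0.0],"turn": [0,0,-0.74]},{"hand": 0,"slide": [-0.08,-0.84,0.0],"turn": [0,0,-0.74]},{"hand": 0,"slide": [-0.03,-0.84,0.0],"turn": [0,0,-0.74]}], grip_force=50)

```text
time: 1.67
eef_pos: [284.0, -529.0, 231.5]
tcp_rot: [-180.0, -0.0, -54.8]
contact_force: [-0.1, -0.1, 0.2]
width: 85.5
```

Call:
move_arm(plan=[{"hand": 0,"slide": [0.02,-0.84,0.0],"turn": [0,0,-0.74]},{"hand": 0,"slide": [0.08,-0.84,0.0],"turn": [0,0,-0.74]},{"hand": 0,"slide": [0.13,-0.83,0.0],"turn": [0,0,-0.74]},{"hand": 0,"slide": [0.19,-0.82,0.0],"turn": [0,0,-0.74]},{"hand": 0,"slide": [0.24,-0.81,0.0],"turn": [0,0,-0.74]}])

```text
time: 2.08
eef_pos: [389.6, -459.5, 231.6]
tcp_rot: [-180.0, -0.0, -36.3]
contact_force: [-0.3, 0.4, 0.2]
width: 85.5
```

Call:
move_arm(plan=[{"hand": 0,"slide": [0.29,-0.79,0.2],"turn": [0,0,-0.74]},{"hand": 0,"slide": [0.34,-0.77,0.2],"turn": [0,0,-0.74]},{"hand": 0,"slide": [0.39,-0.75,0.2],"turn": [0,0,-0.74]},{"hand": 0,"slide": [0.44,-0.72,0.2],"turn": [0,0,-0.74]},{"hand": 0,"slide": [0.48,-0.69,0.2],"turn": [0,0,-0.74]}])

```text
time: 2.5
eef_pos: [495.1, -390.0, 201.3]
tcp_rot: [-180.0, -0.0, -17.8]
contact_force: [-0.2, 0.1, -0.2]
width: 85.4
```

Call:
move_arm(plan=[{"hand": 0,"slide": [0.53,-0.66,0.3],"turn": [0,0,-0.74]},{"hand": 0,"slide": [0.57,-0.63,0.3],"turn": [0,0,-0.74]},{"hand": 0,"slide": [0.61,-0.59,0.3],"turn": [0,0,-0.74]},{"hand": 0,"slide": [0.64,-0.55,0.3],"turn": [0,0,-0.74]},{"hand": 0,"slide": [0.68,-0.5,0.3],"turn": [0,0,-0.74]}])

```text
time: 2.92
eef_pos: [601.0, -320.1, 156.2]
tcp_rot: [-180.0, -0.0, 0.7]
contact_force: [0.3, -0.7, 0.4]
width: 85.3
```

```bash
cat >> h.py <<'E'
def wproj(p,X):
    f,R,t=cam(p); K=np.array([[f,0,p["cx"]],[0,f,p["cy"]],[0,0,1.]])
    X=np.atleast_2d(np.array(X,float)); 
    return cv2.fisheye.projectPoints(X[:,None,:],np.array(p["rvec"],float).reshape(3,1),np.array(p["tvec"],float).reshape(3,1),K,np.zeros(4))[0][:,0]
def wrist(fn,name,guess,h=50):
    from scipy.optimize import least_squares
    p=read_camera("wrist"); im=cv2.cvtColor(p["frame"],cv2.COLOR_RGB2BGR)
    s=silhouettes(p,name); 
    f,R,t=cam(p); c=-R.T@t
    for r in s[:3]: print(r["p"],r["bbox"])
    # silver top disc depth cloud with fisheye rays
    v,u=np.mgrid[0:400,0:640]; dx=u-p["cx"];dy=v-p["cy"];rr=np.hypot(dx,dy)+1e-9; th=rr/f
    z=p["depth"]; k=np.tan(th)/rr*z
    P=(np.stack([dx*k,dy*k,z],-1)-t)@R
    near=(z>0)&(np.hypot(P[...,0]-guess[0],P[...,1]-guess[1])<40)&(abs(P[...,2]-h)<6)
    q=P[near]; 
    if len(q): print("top",q.shape,(q.min(0)+q.max(0))/2,np.ptp(q,axis=0))
    ang=np.linspace(0,2*np.pi,40); ring=np.c_[guess[0]+26*np.cos(ang),guess[1]+26*np.sin(ang),0*ang+h]
    for a in wproj(p,ring): cv2.circle(im,(int(a[0]),int(a[1])),1,(255,0,255),-1)
    cv2.imwrite(fn,im)
E
python3 - <<'E'
from h import *
np.set_printoptions(precision=1,suppress=True)
wrist("pics/w1.png","tube_green_center",(601,-324))
E
```

```text
0.95 [294.1, 169.8, 357.0, 232.5]
top (2842, 3) [ 603.6 -324.6   47.7] [50.8 51.5  7.3]
```

View pics/w1.png

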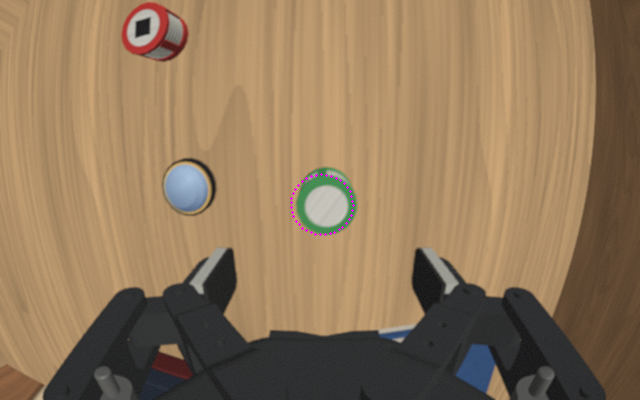

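The wrist view shows the green tube at (327,206) with a plain coin. It measures (603.6,-324.6), against (601,-324) from the fixed cameras. I'll descend at (602.5,-324).

Call:
move_arm(plan=[{"hand": 0,"slide": [0.03,0.05,0.95],"turn": [0,0,0.1]},{"hand": 0,"slide": [0.02,0.05,0.95],"turn": [0,0,0]},{"hand": 0,"slide": [0,0.03,0.95],"turn": [0,0,0]},{"hand": 0,"slide": [0,0,0.95],"turn": [0,0,0]},{"hand": 0,"slide": [0,0,0.8],"turn": [0,0,0]}])

```text
time: 3.43
eef_pos: [600.4, -325.8, 16.8]
tcp_rot: [-180.0, 0.0, -0.1]
contact_force: [0.5, -0.1, 0.2]
width: 85.5
```

Call:
move_arm(plan=[{"hand": 255,"slide": [0,0,0],"turn": [0,0,0]},{"hand": 255,"slide": [0,0,0],"turn": [0,0,0]},{"hand": 255,"slide": [0,0,0],"turn": [0,0,0]},{"hand": 255,"slide": [0,0,0],"turn": [0,0,0]},{"hand": 255,"slide": [0,0,0],"turn": [0,0,0]}])

```text
time: 3.85
eef_pos: [601.7, -327.6, 20.4]
tcp_rot: [179.9, -0.2, -0.2]
contact_force: [0.1, 1.4, 2.6]
width: 50.6
```

Call:
move_arm(plan=[{"hand": 255,"slide": [0,0,0],"turn": [0,0,0]},{"hand": 255,"slide": [0,0,0],"turn": [0,0,0]},{"hand": 255,"slide": [0,0,0],"turn": [0,0,0]},{"hand": 255,"slide": [0,0,0],"turn": [0,0,0]},{"hand": 255,"slide": [0,0,0],"turn": [0,0,0]}])

```text
time: 4.27
eef_pos: [601.8, -327.6, 20.5]
tcp_rot: [179.9, -0.2, -0.2]
contact_force: [0.1, 1.8, 7.0]
width: 50.7
```

Call:
move_arm(plan=[{"hand": 255,"slide": [0,0,-0.5],"turn": [0,0,0]},{"hand": 255,"slide": [0,0,-0.7],"turn": [0,0,0]},{"hand": 255,"slide": [0,0,-0.7],"turn": [0,0,0]},{"hand": 255,"slide": [0,-0.4,-0.7],"turn": [0,0,0]},{"hand": 255,"slide": [0,-0.8,-0.7],"turn": [0,0,0]}])

```text
time: 4.68
eef_pos: [598.9, -295.8, 118.6]
tcp_rot: [179.8, 0.1, -0.6]
contact_force: [0.8, -0.9, -4.4]
width: 50.6
```

Call:
move_arm(plan=[{"hand": 255,"slide": [0.15,-0.9,0],"turn": [0,0,0]},{"hand": 255,"slide": [0.15,-0.9,0],"turn": [0,0,0]},{"hand": 255,"slide": [0.15,-0.9,0],"turn": [0,0,0]},{"hand": 255,"slide": [0.15,-0.9,0],"turn": [0,0,0]},{"hand": 255,"slide": [0.15,-0.9,0],"turn": [0,0,0]}])

```text
time: 5.1
eef_pos: [623.1, -155.8, 118.1]
tcp_rot: [180.0, 0.0, -0.3]
contact_force: [0.6, 0.3, -5.2]
width: 50.6
```

Call:
move_arm(plan=[{"hand": 255,"slide": [0.15,-0.9,0],"turn": [0,0,0]},{"hand": 255,"slide": [0.15,-0.9,0],"turn": [0,0,0]},{"hand": 255,"slide": [0.15,-0.9,0],"turn": [0,0,0]},{"hand": 255,"slide": [0.15,-0.9,0],"turn": [0,0,0]},{"hand": 255,"slide": [0.15,-0.9,0],"turn": [0,0,0]}])

```text
time: 5.52
eef_pos: [646.3, -21.0, 118.0]
tcp_rot: [180.0, 0.0, -0.3]
contact_force: [-0.5, 0.7, -4.5]
width: 51.1
```

Call:
move_arm(plan=[{"hand": 255,"slide": [0.15,-0.9,0],"turn": [0,0,0]},{"hand": 255,"slide": [0.15,-0.9,0],"turn": [0,0,0]},{"hand": 255,"slide": [0.15,-0.9,0],"turn": [0,0,0]},{"hand": 255,"slide": [0.15,-0.9,0],"turn": [0,0,0]},{"hand": 255,"slide": [0.15,-0.7,0],"turn": [0,0,0]}])

```text
time: 5.93
eef_pos: [669.2, 109.6, 118.0]
tcp_rot: [-180.0, 0.0, -0.2]
contact_force: [0.9, 0.3, -3.3]
width: 50.7
```

Call:
move_arm(plan=[{"hand": 255,"slide": [0,-0.3,0.3],"turn": [0,0,0]},{"hand": 255,"slide": [0,-0.3,0.4],"turn": [0,0,0]},{"hand": 255,"slide": [0,0,0.5],"turn": [0,0,0]},{"hand": 255,"slide": [0,0,0.5],"turn": [0,0,0]},{"hand": 255,"slide": [0,0,0.3],"turn": [0,0,0]}])

```text
time: 6.35
eef_pos: [668.2, 123.1, 54.5]
tcp_rot: [179.9, 0.2, -0.3]
contact_force: [-0.6, -0.8, -4.7]
width: 50.7
```

Run:
```python
from h import *
np.set_printoptions(precision=1,suppress=True)
s=sense();print(s["eef_pos"],s["width"])
p=read_camera("side"); q=read_camera("scene"); 
a=cv2.cvtColor(p["frame"],cv2.COLOR_RGB2BGR)[150:350,150:400]; b=cv2.cvtColor(q["frame"],cv2.COLOR_RGB2BGR)[140:300,280:480]
cv2.imwrite("pics/s2.png",np.hstack([cv2.resize(a,(400,320)),cv2.resize(b,(400,320))]))
for c in (p,q):
    for r in silhouettes(c,"tube_green_center")[:2]:
        P,u,v=cloud(c,r["mask"]); print(r["p"],r["bbox"],P.mean(0),np.percentile(P,[3,97],axis=0))
```

```text
[668.2 123.1  54.5] 50.6840415401778
0.98 [228.7, 210.0, 257.1, 244.2] [663.1 136.2  67.9] [[642.3 110.8  37.5]
 [690.5 150.   85.9]]
0.46 [172.9, 312.5, 213.7, 356.5] [595.1 352.1  38.4] [[577.2 325.9   4.4]
 [622.9 371.6  52.1]]
0.59 [362.6, 230.1, 387.2, 257.4] [678.2 109.5  62.5] [[651.   97.1  34.2]
 [698.2 137.7  86.2]]
```

View pics/s2.png

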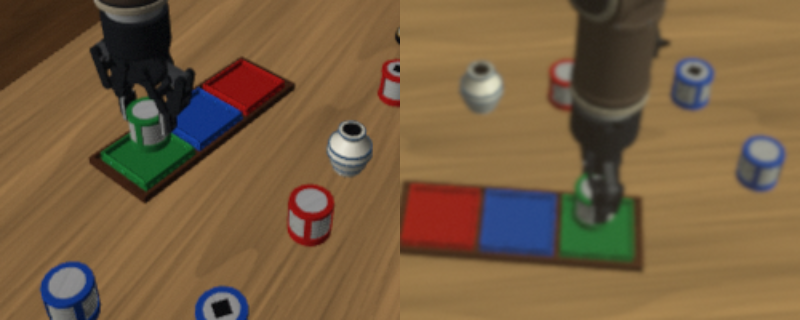

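The tube is held upright over the green cell. Next: shift y by +5, lower it, release and retreat.

Call:
move_arm(plan=[{"hand": 255,"slide": [0.03,-0.18,0.1],"turn": [0,0,0]},{"hand": 255,"slide": [0,0,0.3],"turn": [0,0,0]},{"hand": 255,"slide": [0,0,0.3],"turn": [0,0,0]},{"hand": 255,"slide": [0,0,0.1],"turn": [0,0,0]},{"hand": 255,"slide": [0,0,0],"turn": [0,0,0]}])

```text
time: 6.97
eef_pos: [669.7, 130.2, 31.6]
tcp_rot: [180.0, 0.1, -0.2]
contact_force: [0.3, -0.6, -4.0]
width: 50.7
```

Call:
move_arm(plan=[{"hand": 255,"slide": [0,0,0.05],"turn": [0,0,0]},{"hand": 255,"slide": [0,0,0],"turn": [0,0,0]},{"hand": 0,"slide": [0,0,0],"turn": [0,0,0]},{"hand": 0,"slide": [0,0,0],"turn": [0,0,0]},{"hand": 0,"slide": [0,0,0],"turn": [0,0,0]}])

```text
time: 7.38
eef_pos: [671.5, 130.8, 32.8]
tcp_rot: [-180.0, -0.1, -0.2]
contact_force: [0.4, 0.3, -0.9]
width: 83.9
```

Call:
move_arm(plan=[{"hand": 0,"slide": [0,0,0],"turn": [0,0,0]},{"hand": 0,"slide": [0,0,0],"turn": [0,0,0]},{"hand": 0,"slide": [0,0,-0.5],"turn": [0,0,0]},{"hand": 0,"slide": [0,0,-0.8],"turn": [0,0,0]},{"hand": 0,"slide": [0,0,-1],"turn": [0,0,0]}])

```text
time: 7.8
eef_pos: [669.6, 130.3, 100.7]
tcp_rot: [180.0, 0.2, -0.2]
contact_force: [0.7, 0.3, 0.1]
width: 85.2
```

Call:
move_arm(plan=[{"hand": 0,"slide": [-0.22,-0.72,-0.3],"turn": [0,0,0]},{"hand": 0,"slide": [-0.22,-0.72,-0.3],"turn": [0,0,0]},{"hand": 0,"slide": [-0.22,-0.72,-0.3],"turn": [0,0,0]},{"hand": 0,"slide": [-0.22,-0.72,-0.3],"turn": [0,0,0]},{"hand": 0,"slide": [-0.22,-0.72,-0.3],"turn": [0,0,0]}])

```text
time: 8.22
eef_pos: [638.0, 239.8, 147.8]
tcp_rot: [-180.0, -0.1, -0.2]
contact_force: [0.7, 0.6, -0.6]
width: 85.6
```

Call:
move_arm(plan=[{"hand": 0,"slide": [-0.22,-0.72,0],"turn": [0,0,0]},{"hand": 0,"slide": [-0.22,-0.72,0],"turn": [0,0,0]},{"hand": 0,"slide": [-0.22,-0.72,0],"turn": [0,0,0]},{"hand": 0,"slide": [-0.22,-0.72,0],"turn": [0,0,0]},{"hand": 0,"slide": [-0.22,-0.72,0],"turn": [0,0,0]}])

```text
time: 8.63
eef_pos: [605.4, 348.0, 147.4]
tcp_rot: [-180.0, -0.1, -0.2]
contact_force: [0.3, 0.6, 0.8]
width: 85.2
```

Run:
```python
from h import *
np.set_printoptions(precision=1,suppress=True)
wrist("pics/w3.png","tube_blue_center",(602,346))
for cn in ("side","scene"):
    c=read_camera(cn)
    cv2.imwrite(f"pics/{cn}3.png",cv2.cvtColor(c["frame"],cv2.COLOR_RGB2BGR))
    for nm in ("tube_green","cell_green_in"):
      for r in silhouettes(c,nm+("_center" if nm[0]=="t" else ""))[:1]:
        P,u,v=cloud(c,r["mask"]); tt=P[abs(P[:,2]-60)<7]; print(nm,r["p"],r["bbox"],"mid",(tt.min(0)+tt.max(0))/2 if len(tt) else P.mean(0),np.percentile(P[:,2],[3,97]))
```

```text
0.77 [287.8, 165.2, 352.2, 234.1]
top (3067, 3) [604.4 347.6  47.7] [50.7 51.1  7.1]
tube_green 0.89 [229.5, 217.9, 254.6, 254.9] mid [669.3 133.6  57.7] [15.8 60.8]
cell_green_in 0.92 [213.9, 228.2, 269.7, 271.0] mid [661.1 140.3  13.3] [ 7.3 20.8]
tube_green 0.81 [366.7, 233.5, 391.7, 259.9] mid [670.4 130.2  58.9] [16.6 62.8]
cell_green_in 0.59 [361.4, 237.1, 397.8, 274.0] mid [680.9 121.2  13.4] [ 7.4 22.1]
```

View pics/w3.png

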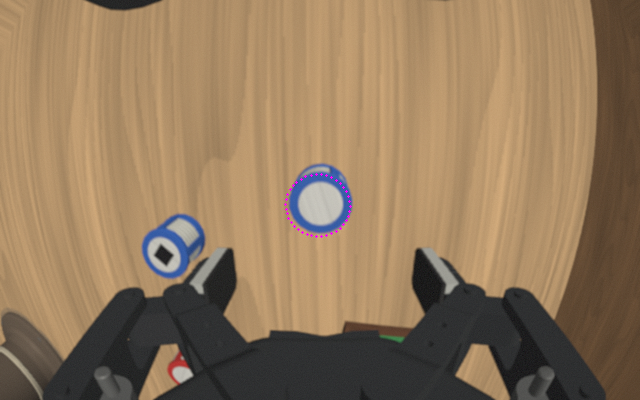

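View pics/side3.png

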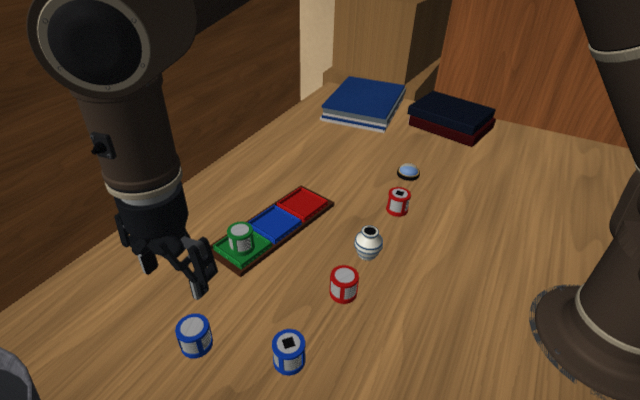

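Green stands in its cell at about (670,131), with its top near 60 mm. The wrist view shows blue at (320,204) with a plain coin, at (603.5,347). Descending.

Call:
move_arm(plan=[{"hand": 0,"slide": [-0.05,0.02,0.9],"turn": [0,0,0]},{"hand": 0,"slide": [0,0,0.95],"turn": [0,0,0]},{"hand": 0,"slide": [0,0,0.95],"turn": [0,0,0]},{"hand": 0,"slide": [0,0,0.9],"turn": [0,0,0]},{"hand": 0,"slide": [0,0,0.6],"turn": [0,0,0]}])

```text
time: 9.45
eef_pos: [603.7, 344.1, 14.0]
tcp_rot: [179.9, 0.1, -0.3]
contact_force: [-0.7, -0.7, 0.2]
width: 85.3
```

Call:
move_arm(plan=[{"hand": 255,"slide": [0,0,0],"turn": [0,0,0]},{"hand": 255,"slide": [0,0,0],"turn": [0,0,0]},{"hand": 255,"slide": [0,0,0],"turn": [0,0,0]},{"hand": 255,"slide": [0,0,0],"turn": [0,0,0]},{"hand": 255,"slide": [0,0,0],"turn": [0,0,0]}])

```text
time: 9.87
eef_pos: [605.2, 346.6, 18.6]
tcp_rot: [-179.9, -0.1, -0.3]
contact_force: [0.1, -0.6, 2.8]
width: 50.7
```

Call:
move_arm(plan=[{"hand": 255,"slide": [0,0,0],"turn": [0,0,0]},{"hand": 255,"slide": [0,0,0],"turn": [0,0,0]},{"hand": 255,"slide": [0,0,0],"turn": [0,0,0]},{"hand": 255,"slide": [0,0,0],"turn": [0,0,0]},{"hand": 255,"slide": [0,0,0],"turn": [0,0,0]}])

```text
time: 10.28
eef_pos: [605.2, 346.6, 18.6]
tcp_rot: [-179.9, -0.1, -0.3]
contact_force: [-0.5, -1.0, 7.0]
width: 50.8
```

Call:
move_arm(plan=[{"hand": 255,"slide": [0,0,-0.5],"turn": [0,0,0]},{"hand": 255,"slide": [0,0,-0.8],"turn": [0,0,0]},{"hand": 255,"slide": [0,0,-0.8],"turn": [0,0,0]},{"hand": 255,"slide": [0,0,-0.8],"turn": [0,0,0]},{"hand": 255,"slide": [0,0.4,-0.8],"turn": [0,0,0]}])

```text
time: 10.7
eef_pos: [602.7, 337.1, 129.7]
tcp_rot: [-179.9, 0.0, -0.0]
contact_force: [0.1, 0.9, -2.1]
width: 50.8
```

Call:
move_arm(plan=[{"hand": 255,"slide": [0.15,0.9,0],"turn": [0,0,0]},{"hand": 255,"slide": [0.15,0.9,0],"turn": [0,0,0]},{"hand": 255,"slide": [0.15,0.9,0],"turn": [0,0,0]},{"hand": 255,"slide": [0.15,0.9,0],"turn": [0,0,0]},{"hand": 255,"slide": [0.15,0.9,0],"turn": [0,0,0]}])

```text
time: 11.12
eef_pos: [625.8, 197.8, 128.6]
tcp_rot: [180.0, 0.0, -0.2]
contact_force: [0.9, 0.5, -2.4]
width: 50.8
```

Call:
move_arm(plan=[{"hand": 255,"slide": [0.16,0.9,0],"turn": [0,0,0]},{"hand": 255,"slide": [0.16,0.9,0],"turn": [0,0,0]},{"hand": 255,"slide": [0.16,0.9,0],"turn": [0,0,0]},{"hand": 255,"slide": [0.16,0.9,0],"turn": [0,0,0]},{"hand": 255,"slide": [0.16,0.9,0],"turn": [0,0,0]}])

```text
time: 11.53
eef_pos: [649.2, 62.7, 128.6]
tcp_rot: [180.0, 0.0, -0.2]
contact_force: [0.0, -0.2, -3.4]
width: 50.8
```

Call:
move_arm(plan=[{"hand": 255,"slide": [0,0.7,0],"turn": [0,0,0]},{"hand": 255,"slide": [0,0.2,0],"turn": [0,0,0]},{"hand": 255,"slide": [0,0,0.3],"turn": [0,0,0]},{"hand": 255,"slide": [0,0,0.5],"turn": [0,0,0]},{"hand": 255,"slide": [0,0,0.5],"turn": [0,0,0]}])

```text
time: 11.95
eef_pos: [649.3, 39.2, 88.8]
tcp_rot: [-179.9, -0.1, -0.2]
contact_force: [0.4, -0.8, -3.1]
width: 51.1
```

Current pose is (649.3,39.2,88.8) and the target is (652,36.5,30), so z goes down 58 mm.

Call:
move_arm(plan=[{"hand": 255,"slide": [0.08,0.06,0.5],"turn": [0,0,0]},{"hand": 255,"slide": [0,0,0.6],"turn": [0,0,0]},{"hand": 255,"slide": [0,0,0.5],"turn": [0,0,0]},{"hand": 255,"slide": [0,0,0.2],"turn": [0,0,0]},{"hand": 255,"slide": [0,0,0],"turn": [0,0,0]}])

```text
time: 12.37
eef_pos: [650.3, 36.4, 32.6]
tcp_rot: [-180.0, 0.2, -0.1]
contact_force: [-0.3, 0.1, -2.2]
width: 50.9
```

Call:
move_arm(plan=[{"hand": 255,"slide": [0,0,0.1],"turn": [0,0,0]},{"hand": 255,"slide": [0,0,0],"turn": [0,0,0]},{"hand": 255,"slide": [0,0,0],"turn": [0,0,0]},{"hand": 255,"slide": [0,0,0],"turn": [0,0,0]},{"hand": 255,"slide": [0,0,0],"turn": [0,0,0]}])

```text
time: 12.78
eef_pos: [652.2, 35.2, 32.6]
tcp_rot: [180.0, -0.1, -0.3]
contact_force: [-0.1, 0.5, -2.2]
width: 50.9
```

Call:
move_arm(plan=[{"hand": 255,"slide": [0,-0.03,0.12],"turn": [0,0,0]},{"hand": 255,"slide": [0,0,0],"turn": [0,0,0]},{"hand": 255,"slide": [0,0,0],"turn": [0,0,0]},{"hand": 0,"slide": [0,0,0],"turn": [0,0,0]},{"hand": 0,"slide": [0,0,0],"turn": [0,0,0]}])

```text
time: 13.2
eef_pos: [652.2, 36.2, 28.6]
tcp_rot: [-180.0, -0.1, -0.2]
contact_force: [-0.7, -0.7, -0.6]
width: 73.2
```

Call:
move_arm(plan=[{"hand": 0,"slide": [0,0,0],"turn": [0,0,0]},{"hand": 0,"slide": [0,0,0],"turn": [0,0,0]},{"hand": 0,"slide": [0,0,0],"turn": [0,0,0]},{"hand": 0,"slide": [0,0,-0.5],"turn": [0,0,0]},{"hand": 0,"slide": [0,0,-0.8],"turn": [0,0,0]}])

```text
time: 13.62
eef_pos: [649.8, 35.9, 65.1]
tcp_rot: [180.0, 0.3, -0.2]
contact_force: [-0.9, 1.0, 0.3]
width: 85.5
```

Call:
move_arm(plan=[{"hand": 0,"slide": [0,0,-0.9],"turn": [0,0,0]},{"hand": 0,"slide": [0,0,-0.9],"turn": [0,0,0]},{"hand": 0,"slide": [-0.5,-0.2,-0.8],"turn": [0,0,0]},{"hand": 0,"slide": [-0.8,-0.3,0],"turn": [0,0,0]},{"hand": 0,"slide": [-0.9,-0.4,0],"turn": [0,0,0]}])

```text
time: 14.03
eef_pos: [587.0, 63.0, 147.0]
tcp_rot: [-180.0, -0.2, -0.4]
contact_force: [0.3, 0.5, -0.6]
width: 85.7
```

Call:
move_arm(plan=[{"hand": 0,"slide": [-1,-0.45,0],"turn": [0,0,0]},{"hand": 0,"slide": [-1,-0.45,0],"turn": [0,0,0]},{"hand": 0,"slide": [-1,-0.45,0],"turn": [0,0,0]},{"hand": 0,"slide": [-1,-0.45,0],"turn": [0,0,0]},{"hand": 0,"slide": [-0.7,-0.3,0],"turn": [0,0,0]}])

```text
time: 14.45
eef_pos: [442.5, 128.1, 145.3]
tcp_rot: [180.0, 0.0, -0.1]
contact_force: [0.4, 0.3, -0.2]
width: 85.5
```

Run:
```python
from h import *
np.set_printoptions(precision=1,suppress=True)
print(sense()["eef_pos"])
wrist("pics/w4.png","tube_red_center",(437,129))
for cn in ("side","scene"):
    c=read_camera(cn)
    cv2.imwrite(f"pics/{cn}4.png",cv2.cvtColor(c["frame"],cv2.COLOR_RGB2BGR))
    for nm in ("tube_green_center","tube_blue_center"):
      for r in silhouettes(c,nm)[:1]:
        P,u,v=cloud(c,r["mask"]); tt=P[abs(P[:,2]-60)<7]; print(nm,r["p"],r["bbox"],"mid",(tt.min(0)+tt.max(0))/2 if len(tt) else P.mean(0),np.percentile(P[:,2],[3,97]))
```

```text
[442.5 128.1 145.3]
0.58 [286.3, 167.2, 351.1, 229.9]
top (3141, 3) [439.  130.6  47.6] [51.3 52.   7.1]
tube_green_center 0.57 [226.2, 218.5, 256.7, 255.1] mid [669.6 132.8  57.9] [13.7 61. ]
tube_blue_center 0.72 [260.4, 198.5, 284.7, 231.1] mid [650.1  37.6  57.8] [12.  61.1]
tube_green_center 0.64 [366.4, 234.5, 390.4, 263.0] mid [671.2 129.3  59.6] [17.5 62.7]
tube_blue_center 0.68 [331.3, 227.6, 349.6, 258.0] mid [650.7  35.7  59.7] [17.4 63.3]
```

View pics/w4.png

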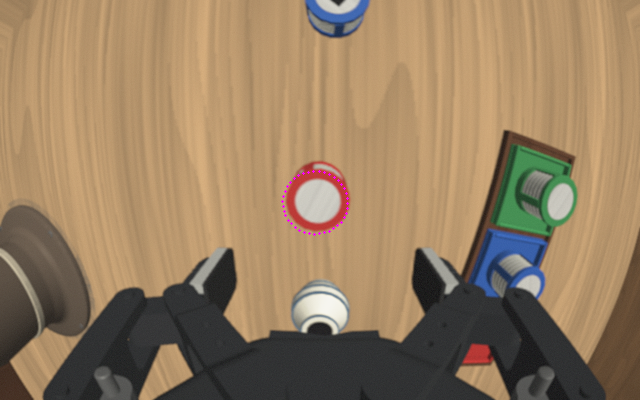

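View pics/side4.png

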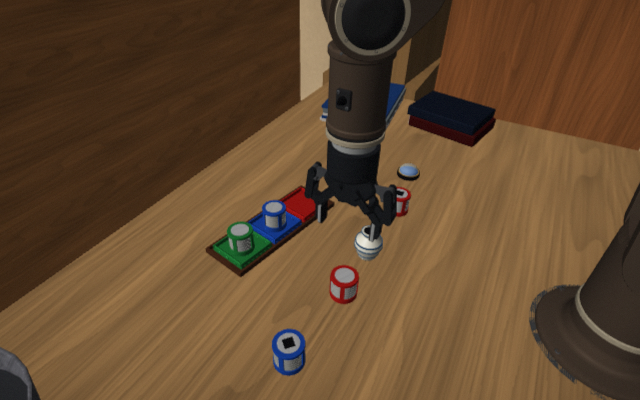

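Green at (670,131) and blue at (650.5,36.5) stand in their cells with tops near 59–60 mm. The wrist view shows red with a plain coin at (318,202), at about (438,130). The vase is clear.

Call:
move_arm(plan=[{"hand": 0,"slide": [-0.13,-0.06,0.6],"turn": [0,0,0]},{"hand": 0,"slide": [0,0,0.8],"turn": [0,0,0]},{"hand": 0,"slide": [0,0,0.6],"turn": [0,0,0]},{"hand": 0,"slide": [0,0,0],"turn": [0,0,0]},{"hand": 0,"slide": [0,0,0],"turn": [0,0,0]}])

```text
time: 15.27
eef_pos: [441.0, 128.5, 84.6]
tcp_rot: [180.0, 0.1, -0.3]
contact_force: [0.1, -0.1, -0.4]
width: 85.3
```

Now to (438.5,130,19).

Call:
move_arm(plan=[{"hand": 0,"slide": [-0.08,-0.05,0.4],"turn": [0,0,0]},{"hand": 0,"slide": [0,0,0.7],"turn": [0,0,0]},{"hand": 0,"slide": [0,0,0.7],"turn": [0,0,0]},{"hand": 0,"slide": [0,0,0.35],"turn": [0,0,0]},{"hand": 0,"slide": [0,0,0],"turn": [0,0,0]}])

```text
time: 15.68
eef_pos: [438.5, 130.0, 19.8]
tcp_rot: [180.0, 0.1, -0.3]
contact_force: [-0.3, 0.5, 0.3]
width: 85.6
```

Call:
move_arm(plan=[{"hand": 255,"slide": [0,0,0],"turn": [0,0,0]},{"hand": 255,"slide": [0,0,0],"turn": [0,0,0]},{"hand": 255,"slide": [0,0,0],"turn": [0,0,0]},{"hand": 255,"slide": [0,0,0],"turn": [0,0,0]},{"hand": 255,"slide": [0,0,0],"turn": [0,0,0]}])

```text
time: 16.1
eef_pos: [439.5, 130.5, 22.1]
tcp_rot: [-180.0, -0.1, -0.2]
contact_force: [-3.0, -0.1, 8.3]
width: 50.6
```

Call:
move_arm(plan=[{"hand": 255,"slide": [0,0,0],"turn": [0,0,0]},{"hand": 255,"slide": [0,0,0],"turn": [0,0,0]},{"hand": 255,"slide": [0,0,0],"turn": [0,0,0]},{"hand": 255,"slide": [0,0,0],"turn": [0,0,0]},{"hand": 255,"slide": [0,0,0],"turn": [0,0,0]}])

```text
time: 16.52
eef_pos: [439.4, 130.6, 22.1]
tcp_rot: [-180.0, -0.1, -0.2]
contact_force: [-2.4, -0.5, 9.3]
width: 50.6
```

Call:
move_arm(plan=[{"hand": 255,"slide": [0,0,-0.5],"turn": [0,0,0]},{"hand": 255,"slide": [0,0,-0.8],"turn": [0,0,0]},{"hand": 255,"slide": [0,0,-0.8],"turn": [0,0,0]},{"hand": 255,"slide": [0,0,-0.9],"turn": [0,0,0]},{"hand": 255,"slide": [0,0,-0.9],"turn": [0,0,0]}])

```text
time: 16.93
eef_pos: [438.2, 130.1, 139.2]
tcp_rot: [180.0, 0.0, -0.2]
contact_force: [0.1, -0.1, -4.4]
width: 50.6
```

Call:
move_arm(plan=[{"hand": 255,"slide": [0.5,0.47,0],"turn": [0,0,0]},{"hand": 255,"slide": [0.8,0.77,0],"turn": [0,0,0]},{"hand": 255,"slide": [0.8,0.77,0],"turn": [0,0,0]},{"hand": 255,"slide": [0.8,0.77,0],"turn": [0,0,0]},{"hand": 255,"slide": [0.8,0.77,0],"turn": [0,0,0]}])

```text
time: 17.35
eef_pos: [550.0, 21.9, 138.3]
tcp_rot: [180.0, -0.0, -0.2]
contact_force: [0.8, 0.2, -3.7]
width: 50.6
```

Call:
move_arm(plan=[{"hand": 255,"slide": [0.8,0.77,0],"turn": [0,0,0]},{"hand": 255,"slide": [0.8,0.77,0],"turn": [0,0,0]},{"hand": 255,"slide": [0.8,0.77,0],"turn": [0,0,0]},{"hand": 255,"slide": [0.3,0.3,0],"turn": [0,0,0]},{"hand": 255,"slide": [0,0,0],"turn": [0,0,0]}])

```text
time: 17.77
eef_pos: [631.6, -59.8, 137.4]
tcp_rot: [179.9, -0.0, -0.5]
contact_force: [0.6, 1.0, -4.8]
width: 51.1
```

Lower by 100 mm to about z 37, settle, then read.

Call:
move_arm(plan=[{"hand": 255,"slide": [0.05,-0.1,0.6],"turn": [0,0,0]},{"hand": 255,"slide": [0,0,0.8],"turn": [0,0,0]},{"hand": 255,"slide": [0,0,0.9],"turn": [0,0,0]},{"hand": 255,"slide": [0,0,0.7],"turn": [0,0,0]},{"hand": 255,"slide": [0,0,0.35],"turn": [0,0,0]}])

```text
time: 18.18
eef_pos: [629.0, -51.7, 34.5]
tcp_rot: [-180.0, 0.3, -0.2]
contact_force: [-0.7, -0.5, -4.4]
width: 50.1
```

Call:
move_arm(plan=[{"hand": 255,"slide": [0,0,0],"turn": [0,0,0]},{"hand": 255,"slide": [0,0,0],"turn": [0,0,0]},{"hand": 255,"slide": [0,0,0],"turn": [0,0,0]},{"hand": 255,"slide": [0,0,0],"turn": [0,0,0]},{"hand": 255,"slide": [0,0,0],"turn": [0,0,0]}])

```text
time: 18.6
eef_pos: [632.5, -52.3, 38.7]
tcp_rot: [180.0, -0.1, -0.2]
contact_force: [1.0, 0.2, -4.0]
width: 50.6
```

Target is (633.5,-56,32): x +1, y −4, down about 6.5 mm.

Call:
move_arm(plan=[{"hand": 255,"slide": [0.04,0.12,0.1],"turn": [0,0,0]},{"hand": 255,"slide": [0,0,0.11],"turn": [0,0,0]},{"hand": 255,"slide": [0,0,0],"turn": [0,0,0]},{"hand": 255,"slide": [0,0,0],"turn": [0,0,0]},{"hand": 255,"slide": [0,0,0],"turn": [0,0,0]}])

```text
time: 19.02
eef_pos: [633.4, -56.7, 31.3]
tcp_rot: [180.0, -0.1, -0.3]
contact_force: [0.2, -2.6, 0.5]
width: 50.6
```

Call:
move_arm(plan=[{"hand": 0,"slide": [0,0,0],"turn": [0,0,0]},{"hand": 0,"slide": [0,0,0],"turn": [0,0,0]},{"hand": 0,"slide": [0,0,0],"turn": [0,0,0]},{"hand": 0,"slide": [0,0,0],"turn": [0,0,0]},{"hand": 0,"slide": [0,0,0],"turn": [0,0,0]}])

```text
time: 19.43
eef_pos: [632.7, -55.6, 30.9]
tcp_rot: [-180.0, 0.0, -0.2]
contact_force: [-0.3, -0.7, 0.9]
width: 85.6
```

Call:
move_arm(plan=[{"hand": 0,"slide": [0,0,-0.5],"turn": [0,0,0]},{"hand": 0,"slide": [0,0,-0.8],"turn": [0,0,0]},{"hand": 0,"slide": [0,0,-0.9],"turn": [0,0,0]},{"hand": 0,"slide": [0,0,-0.9],"turn": [0,0,0]},{"hand": 0,"slide": [0,0.4,-0.8],"turn": [0,0,0]}])

```text
time: 19.85
eef_pos: [632.9, -64.6, 149.7]
tcp_rot: [-179.9, -0.0, -0.0]
contact_force: [-0.1, -0.1, 0.0]
width: 85.6
```

Call:
move_arm(plan=[{"hand": 0,"slide": [0,0.8,-0.5],"turn": [0,0,0]},{"hand": 0,"slide": [0,0.9,-0.5],"turn": [0,0,0]},{"hand": 0,"slide": [0,0.9,-0.5],"turn": [0,0,0]},{"hand": 0,"slide": [0,0.9,-0.4],"turn": [0,0,0]},{"hand": 0,"slide": [0,0.7,0],"turn": [0,0,0]}])

```text
time: 20.27
eef_pos: [633.1, -196.7, 208.0]
tcp_rot: [179.9, -0.2, -0.3]
contact_force: [0.4, 0.3, 0.1]
width: 85.8
```

Call:
move_arm(plan=[{"hand": 0,"slide": [0,0.9,0],"turn": [0,0,0]},{"hand": 0,"slide": [0,0.9,0],"turn": [0,0,0]},{"hand": 0,"slide": [0,0.7,0],"turn": [0,0,0]},{"hand": 0,"slide": [0,0,0],"turn": [0,0,0]},{"hand": 0,"slide": [0,0,0],"turn": [0,0,0]}])

```text
time: 20.68
eef_pos: [631.3, -270.5, 204.4]
tcp_rot: [180.0, 0.0, -0.4]
contact_force: [-0.1, 0.4, 0.3]
width: 85.4
```

Run:
```python
from h import *
np.set_printoptions(precision=1,suppress=True)
print(sense()["eef_pos"])
for cn in ("side","scene"):
    c=read_camera(cn)
    cv2.imwrite(f"pics/{cn}5.png",cv2.cvtColor(c["frame"],cv2.COLOR_RGB2BGR))
    for n in names:
      for r in silhouettes(c,n+"_center")[:2]:
        P,u,v=cloud(c,r["mask"]); h=np.percentile(P[:,2],97); tt=P[abs(P[:,2]-h)<7]; print(cn,n,round(r["p"],2),r["bbox"],"mid",(tt.min(0)+tt.max(0))/2, "mean",P.mean(0),h)
```

```text
[ 631.3 -270.5  204.4]
side tube_red 0.84 [292.1, 179.3, 315.1, 212.7] mid [631.7 -56.7  58.4] mean [626.6 -46.9  44.1] 60.95756199053303
side tube_green 0.65 [225.8, 219.3, 255.7, 257.8] mid [670.1 132.   58.4] mean [662.5 140.2  45.1] 60.96183786627112
side tube_blue 0.58 [261.0, 198.4, 287.7, 229.4] mid [650.5  36.7  58. ] mean [645.8  45.6  44.4] 61.007144853590056
side holed_red 0.75 [387.3, 185.6, 411.4, 217.2] mid [ 433.6 -159.6   49.4] mean [ 431.  -148.2   35.2] 52.30346077562971
side holed_blue 0.73 [272.6, 327.4, 307.7, 376.4] mid [452.8 298.   49.5] mean [448.5 304.7  39.9] 52.18102595336602
side vase 0.68 [355.1, 225.8, 382.4, 262.1] mid [437.8  13.4  66.1] mean [434.4  24.9  45.3] 68.20203589439586
side magnifier 0.7 [392.0, 162.6, 418.8, 178.8] mid [ 459.1 -313.6   28.9] mean [ 456.  -304.6   18.4] 31.373981612663528
side magnifier 0.49 [386.6, 186.8, 413.6, 216.5] mid [ 433.1 -158.4   49.4] mean [ 431.  -148.    34.9] 52.30911121923431
scene tube_red 0.61 [284.7, 227.0, 313.7, 255.5] mid [632.9 -58.3  60.3] mean [640.5 -58.4  48.1] 62.70709330450646
scene tube_green 0
[... 340 characters left out ...]
6
scene holed_red 0.48 [411.8, 167.2, 433.9, 193.9] mid [452.3 294.7  52.5] mean [462.  290.3  37. ] 54.44844060947315
scene holed_blue 0.58 [413.7, 167.4, 436.7, 191.2] mid [452.6 295.4  52.3] mean [461.7 292.   34.9] 54.164181796483675
scene vase 0.88 [315.0, 168.9, 330.5, 195.6] mid [436.9  12.2  67.2] mean [448.5  10.5  46.4] 69.64629611166667
scene vase 0.72 [280.7, 227.2, 313.4, 257.2] mid [632.9 -58.5  60.3] mean [640.9 -59.4  49.2] 62.71572923697421
scene magnifier 0.54 [184.4, 197.2, 208.6, 210.7] mid [ 677.3 -269.1  222.6] mean [ 479.6 -307.3   26.9] 224.87001278718552
scene magnifier 0.4 [411.8, 169.7, 436.3, 195.1] mid [452.3 295.4  52.4] mean [462.8 291.3  37.5] 54.3256118517103
```

View pics/side5.png

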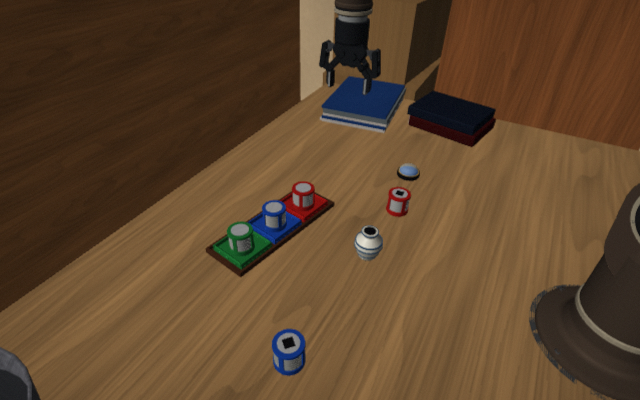

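View pics/scene5.png

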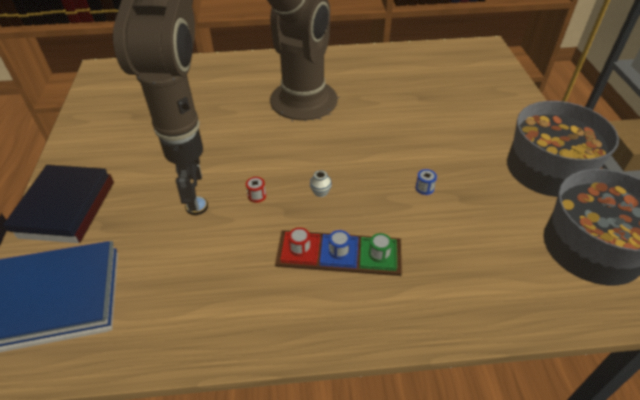

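Both pictures show the three plain tubes upright in their own cells: red (300,242), blue (340,244) and green (380,247) in the scene view. The holed tubes, vase and magnifier are where they started, and the gripper is clear at z 204.

Run:
```python
from cell import *
print(finish_job())
```

```text
the job is handed in; nothing more can be done
None
```

I packed the green, blue and red plain-coin tubes into the cells of their own colour, released them, moved the gripper clear and handed the job in at about 21 s. `finish_job()` gave no verdict, so the result rests on my own checks below.

- **Tube positions:** from the last side and scene pictures, each tube is about 3 mm or less from its measured cell centre. All three stand upright.

| Tube | Measured (mm) | Cell centre (mm) |
|---|---|---|
| Red | (632, −57) | (634, −56) |
| Blue | (650.5, 36) | (652, 36) |
| Green | (670, 131) | (669, 129) |

- **Tube heights:** the tops read 61–63 mm against 59 mm expected. The cameras also read 2–4 mm high on tubes standing on the desk, so this fits all three standing on the cell floors.
- **Bystanders:** the two holed tubes and the vase stayed within 1–3 mm of their first measurements, which is measurement noise. The magnifier did too in the side view.
- **Disagreements:**
  - The arm partly hid the magnifier in the last scene picture, so that reading was useless and I relied on the side view.
  - The networks also gave a few lower-confidence wrong labels. I rejected these by comparing them with the pictures.

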